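# Make up two practical-class kits in a school laboratory

### The arm

A 6-joint arm with a two-finger parallel gripper is mounted at the origin on the work surface. World frame = base frame: x ahead of the robot, y to its left, z up, the work surface at z = 0. Lengths are in m, angles in degrees, forces in N, time in s.
With the tool pointing down it reaches from about 0.35 to 0.975 m from the base axis. Payload 4.9 kg.
Tool frame: the origin (TCP) lies on the centre line of the jaws, within the pads' length; the fingertips stand 8 mm ahead of it and the grasp point (between the pads) lies 11 mm behind it; z points along the fingers, y is the line along which they close (so a half turn about z gives the same grasp; the last joint's range is limited). The gripper opens to 85 mm and grips with 20 to 120 N. Pads are 22 mm wide; open, the fingers measure 114 mm over their backs; the gripper's body (76 mm by 85 mm) begins 54 mm behind the grasp point. The pads swing forward as they close: fully open they stand 13 mm farther back than shut.
Start: joints at [-6.818, 3.019, 92.412, -0, 84.569, -6.818], TCP at [0.625, 0, 0.239] pointing down, gripper open.
Joint ranges: [-172.51, 172.51], [-57.92, 126.97], [3.15, 148.05], [-58.71, 238.71], [5.1, 150.11], [-179.66, 179.66]. Speed limits (degrees/s): [147.25, 147.25, 180, 180, 180, 180].

### API

Orientations are given as a 3x3 rotation matrix whose columns are the frame's x, y, z axes.
In Python, from plant import monitor, cams, hand_in, spotter gives the robot as it stands.
- The arm moves only by the tool jog_arm, never from a script. Its argument "steps" is one flat list of numbers, 5 for each row, row after row: the shift along the world's x, y, z in m, then the turn about the world's z in degrees, then the finger opening in m, from 0 to 0.0854. A call has exactly 8 rows; each row shifts and turns the commanded pose from where the row before left it; what a row does not reach is not made up. A row lasts 1/12 s, in which the tool goes at most 41.7 mm and 7.16 degrees, less where a joint would pass 70% of its speed; a pose out of reach is approached as far as the arm can. A call with a gripper value outside its range is refused whole. The fingers move at their own pace and stop on an object; the grip force is fixed at half the most. Time passes only in rows, so rows that do not move let the fingers close, or fill a call up. It gives the time, the measured TCP pose, the force, the opening and the grip force at its end, in the units of the state.
- monitor.sense(): the state, without advancing time (a new reading comes with each control period).
- cams.read_camera(name): name is "scene" or "side" or "wrist"; returns a dict with "color" (400x640x3 uint8, blue, green, red), "range_z" (400x640 float32, m along the optical axis (not along the pixel's ray), 0 where there is no reading), "vertical_fov" (degrees; the focal length in pixels is half the picture's height over the tangent of half this angle, whatever the lens; pixels are square), "cx", "cy" (the principal point, pixels), "cam_to_world" (4x4, takes a point from camera to world coordinates); the wrist camera has in their place "hand_eye" (4x4, takes a point from camera to tool coordinates, whose origin is the TCP and whose axes are the flange's). Camera axes: x right, y up, looking along -z (the intrinsics and any distortion apply to the point x, -y, -z); pixel columns grow to the right and rows downward; lengths in m; the calibration is good to about 2 mm. The wrist camera is an equidistant fisheye: a pixel r from the principal point sees the ray r / f radians off the axis. A picture is of the moment at which its call begins: read the wrist's pose just before it.
- hand_in(): hands the job in; it is judged then, once.
Trained networks look in a picture, given as the dict that the camera call returned (one of the last four; its "shot" number tells which), for a name from the list of things; names that differ only in an ending like _2 or _b are one class to them, and where a whole thing is asked for, a point or a joint stands for the part that bears it (a point fixed in the world has none). Each returns a list of dicts, best first, with "p" (0 to 1); they miss things now and then, are a little off and sometimes report something else, mostly with a low value. They report only what shows in the picture. A call takes as long as a camera call. They do not tell look-alikes from the thing itself.
- spotter.recognise(label, picture): "rect" ([left, top, right, bottom] in pixels, round what is visible of it).
- spotter.masks_of(label, picture): "pixels" (400x640 bool, what is visible of it) and "rect" ([left, top, right, bottom] in pixels, round what is visible of it).
The state is a dict: "clock": time; "joints": joint angles; "qvel": joint speeds; "effort": joint torques, N m; "tcp_pos": TCP position; "tcp_rot": TCP orientation; "force": force on the tool from outside, world axes, zero at the start; "moment": the same for the moment, N m; "gripper_width": finger opening in m; "grip_force": force on a finger pad.
Only numpy, scipy, OpenCV 4.12 (cv2) and the standard library are available. Lean on these libraries where they do the work, as an engineer would, in place of code of your own. Each camera call takes 0.05 s, during which the arm holds its last target. There are 200 camera calls.

### The job

Make up the two kits for the practical class: the tube rack, the tall bottle and the small beaker go in the tray with three compartments, the squat jar and the large beaker in the tray with two. Stand each thing upright on the floor of a compartment of its own, the rack in the long one, and do not tip anything over on the way. The tip box and the stack of dishes are not part of the kits: leave them where they stand.

Things in the scene. Friction and masses are not known exactly. Their poses are not given: they have to be found in the camera images.
- tray3: White plastic kit tray with three open compartments, 140 x 156 mm outside along its x and y, fixed to the bench. Floor 4 mm thick; walls and dividers 4 mm thick, 16 mm high measured from the bench. One long compartment (56 x 148 mm inside, centre at x = -38 mm, y = 0) runs along y on its -x side; on its +x side are two square compartments (72 x 72 mm inside, centres at x = +30 mm, y = +38 and -38 mm), equal and interchangeable. Origin: centre of the underside; z is up.
- tray2: White plastic kit tray with two open compartments, 80 x 156 mm outside along its x and y, fixed to the bench. Floor 4 mm thick; walls and divider 4 mm thick, 16 mm high measured from the bench. Two equal, interchangeable compartments, 72 x 72 mm inside, centres at x = 0, y = +38 and -38 mm. Origin: centre of the underside; z is up.
- tall_bottle: Closed amber bottle with a narrow white cap, standing. Body 40 mm in diameter and straight up to 52 mm, then a shoulder and a cap 26 mm in diameter; 82 mm high in all; 0.10 to 0.21 kg. Origin: centre of its underside; z is up.
- squat_jar: Closed amber jar with a broad white lid, standing. Body 50 mm in diameter, straight up to 43 mm, then a short shoulder; lid 40 mm in diameter from 46 mm to the top at 58 mm; 0.09 to 0.18 kg. Origin: centre of its underside; z is up.
- large_beaker: Open white porcelain beaker, straight-sided, empty, standing: 56 mm in diameter, 70 mm high, wall 3.5 mm; 0.10 to 0.20 kg. Origin: centre of its underside; z is up.
- small_beaker: Open white porcelain beaker, straight-sided, empty, standing: 42 mm in diameter, 50 mm high, wall 3.5 mm; 0.05 to 0.10 kg. Origin: centre of its underside; z is up.
- tube_rack: Grey plastic rack holding five capped tubes: a block 34 mm along its x, 110 mm along its y, 44 mm high, with dark slots in its sides and a row of five white caps (15 mm in diameter) standing 8 mm above it along its y; 0.11 to 0.22 kg. Origin: centre of its underside; z is up.
- tip_box: Not part of the kits, to be left alone: loose box of pipette tips, 60 x 60 mm, 46 mm high, pale below with a yellow lid. Origin: centre of its underside; z is up.
- dish_stack: Not part of the kits, to be left alone: loose stack of two lidded white dishes in one piece, 60 mm in diameter, 32 mm high. Origin: centre of its underside; z is up.
Mind the look-alikes: they are no part of the job. What is shaped like the large_beaker but green or turquoise is not meant.

How it is judged (in metres and radians):
At the end, for the whole second after the job is handed in: Each thing stands on the 4 mm floor of its own compartment in its tray (origin within the walls, under 8 mm above the tray's underside), upright within 0.1 rad, at rest; the rack in the long one, within 0.35 rad of its length. Tip box and dishes upright, within 30 mm of their start (x of tall_bottle in the frame of tray3 between 0.008 and 0.052 m and y of tall_bottle in the frame of tray3 between -0.062 and 0.062 m and z of tall_bottle in the frame of tray3 between 0 and 0.008 m and angle between each of tall_bottle, small_beaker, tube_rack, squat_jar, large_beaker's own z axis and vertical below 0.1 rad and linear speed of each of tall_bottle, small_beaker, tube_rack, squat_jar, large_beaker below 0.02 m/s and angular speed of each of tall_bottle, small_beaker, tube_rack, squat_jar, large_beaker below 0.2 rad/s and x of small_beaker in the frame of tray3 between 0.008 and 0.052 m and y of small_beaker in the frame of tray3 between -0.062 and 0.062 m and z of small_beaker in the frame of tray3 between 0 and 0.008 m and x of tube_rack in the frame of tray3 between -0.054 and -0.022 m and y of tube_rack in the frame of tray3 between -0.026 and 0.026 m and z of tube_rack in the frame of tray3 between 0 and 0.008 m and angle between the y axis of tube_rack and the y axis of tray3, either way round below 0.35 rad and x of squat_jar in the frame of tray2 between -0.022 and 0.022 m and y of squat_jar in the frame of tray2 between -0.062 and 0.062 m and z of squat_jar in the frame of tray2 between 0 and 0.008 m and x of large_beaker in the frame of tray2 between -0.022 and 0.022 m and y of large_beaker in the frame of tray2 between -0.062 and 0.062 m and z of large_beaker in the frame of tray2 between 0 and 0.008 m and distance of each of tip_box, dish_stack from where it was at the start of the episode below 0.03 m and angle between each of tip_box, dish_stack's own z axis and vertical below 0.3 rad); the robot touches nothing.
It fails at once if a thing of the stock is tipped over (tilted more than 0.7 rad) (angle between any of tall_bottle, squat_jar, large_beaker, small_beaker, tube_rack's own z axis and vertical above 0.7 rad).
It fails at once if the tip box or the stack of dishes is moved by more than 30 mm or tipped (distance of any of tip_box, dish_stack from where it was at the start of the episode above 0.03 m or angle between any of tip_box, dish_stack's own z axis and vertical above 0.3 rad).
It also fails if it takes over 128 s, if anything falls off the work surface, if the arm or the gripper's body presses on something with over 40 N, if the wrist force passes 120 N, or if a joint passes its speed limit or range.

## Working session

There is one attempt and no reset: what is moved stays moved. The work goes in short steps, Python scripts to look and compute and a tool call to move; the robot and the scene stay as the last step left them, time stands still between calls to the robot, and variables do not carry over. Pictures are saved under pics/ and viewed, at most 14 in all, crops included, and the job is handed in when it is done.

Besides the shell and the picture viewer there is one more tool, called after "Call:" as name(argument=value, ...), one argument or row to a line, values as JSON. jog_arm: Moves the arm, as the interface text tells. Its arguments: {"type":"object","properties":{"steps":{"type":"array","items":{"type":"number"}}},"required":["steps"]}

```bash
mkdir -p pics; ls; cat > h.py <<'E'
import numpy as np, cv2
from plant import monitor, cams, hand_in, spotter
def cloud(p):
    h,w=p["range_z"].shape; f=h/2/np.tan(np.radians(p["vertical_fov"])/2)
    v,u=np.mgrid[0:h,0:w]; z=p["range_z"]
    P=np.stack([(u-p["cx"])/f*z,-(v-p["cy"])/f*z,-z],-1)
    T=np.array(p["cam_to_world"]); return P@T[:3,:3].T+T[:3,3]
N=["tray3","tray2","tall_bottle","squat_jar","large_beaker","small_beaker","tube_rack","tip_box","dish_stack"]
E
python3 - <<'E'
from h import *
for c in ["scene","side"]:
    p=cams.read_camera(c); cv2.imwrite(f"pics/{c}0.png",p["color"]); W=cloud(p)
    print(c,{k:p[k] for k in p if k not in("color","range_z","cam_to_world")}, np.round(p["cam_to_world"],2).tolist())
    np.savez(f"{c}0.npz",W=W,z=p["range_z"])
    for n in N:
        for d in spotter.masks_of(n,p)[:4]:
            m=d["pixels"]&(p["range_z"]>0); q=W[m]
            if len(q)<5: continue
            zt=np.percentile(q[:,2],97); t=q[q[:,2]>zt-.006]
            print(c,n,round(d["p"],2),np.round(d["rect"]).astype(int).tolist(),"ztop",round(zt,3),"lo",np.round(np.percentile(q,2,0),3),"hi",np.round(np.percentile(q,98,0),3),"topc",np.round((t.min(0)+t.max(0))/2,3), cv2.minAreaRect(t[:,:2].astype(np.float32)))
E
```

```text
pics
scene {'vertical_fov': 44.60739280089674, 'cx': 320.7678195690404, 'cy': 207.89083211666687, 'shot': 1} [[0.78, -0.33, 0.54, 1.16], [0.63, 0.42, -0.65, -0.71], [-0.01, 0.84, 0.53, 0.65], [0.0, 0.0, 0.0, 1.0]]
scene tray3 0.93 [148, 262, 243, 322] ztop 0.019 lo [ 0.472 -0.392  0.003] hi [ 0.567 -0.237  0.019] topc [ 0.519 -0.314  0.017] ((0.5187821388244629, -0.31404170393943787), (0.1571969985961914, 0.0843072384595871), 81.54914855957031)
scene tray3 0.35 [331, 180, 360, 213] ztop 0.073 lo [0.543 0.075 0.008] hi [0.596 0.129 0.073] topc [0.569 0.103 0.071] ((0.5682636499404907, 0.10287367552518845), (0.0545065701007843, 0.056159455329179764), 41.58564376831055)
scene tray2 0.93 [148, 262, 243, 322] ztop 0.019 lo [ 0.472 -0.392  0.003] hi [ 0.567 -0.237  0.019] topc [ 0.519 -0.314  0.017] ((0.5187821388244629, -0.31404170393943787), (0.1571969985961914, 0.0843072384595871), 81.54914855957031)
scene tray2 0.35 [331, 180, 360, 213] ztop 0.073 lo [0.543 0.075 0.008] hi [0.596 0.129 0.073] topc [0.569 0.103 0.071] ((0.5682636499404907, 0.10287367552518845), (0.0545065701007843, 0.05
[... 5664 characters left out ...]
 tube_rack 0.95 [365, 179, 384, 218] ztop 0.052 lo [ 0.415 -0.114  0.002] hi [ 0.462 -0.017  0.053] topc [ 0.443 -0.07   0.051] ((0.44196200370788574, -0.0699361264705658), (0.014300891198217869, 0.0938917025923729), 14.527800559997559)
side tip_box 0.9 [267, 172, 300, 198] ztop 0.048 lo [ 0.641 -0.028  0.004] hi [0.697 0.034 0.048] topc [0.645 0.036 0.056] ((0.6511053442955017, 0.04471500217914581), (0.07141059637069702, 0.1523539423942566), 27.016447067260742)
side dish_stack 0.87 [244, 196, 270, 220] ztop 0.033 lo [ 0.636  0.043 -0.001] hi [0.695 0.14  0.034] topc [0.664 0.112 0.031] ((0.6643642783164978, 0.11242268979549408), (0.05838052183389664, 0.05932388827204704), 37.87300109863281)
```

View pics/scene0.png

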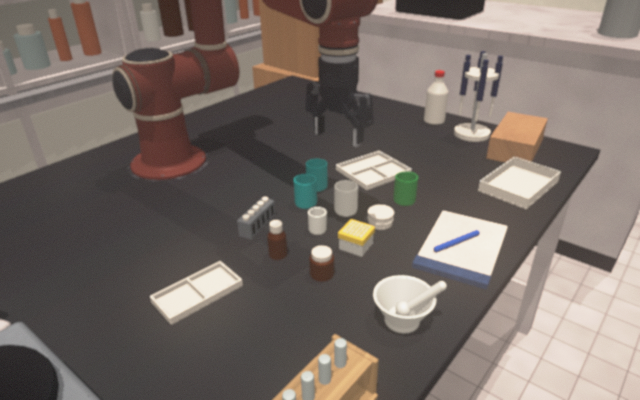

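View pics/side0.png

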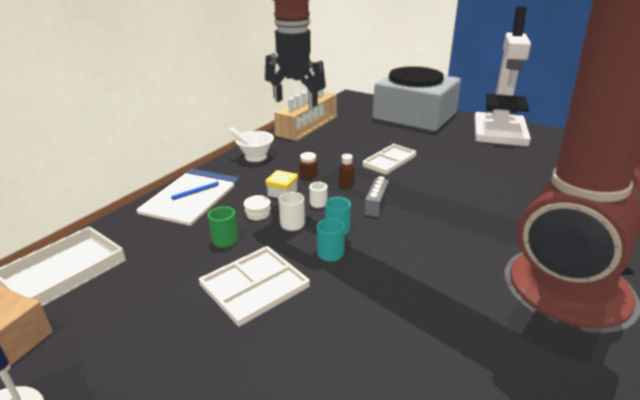

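```bash
python3 - <<'E'
from h import *
im=cv2.imread("pics/scene0.png")[150:290,225:425]; cv2.imwrite("pics/crop0.png",cv2.resize(im,None,fx=4,fy=4,interpolation=cv2.INTER_CUBIC))
im=cv2.imread("pics/scene0.png")
for n,(u,v) in dict(a=(404,192),b=(345,202),c=(315,180),d=(306,198)).items(): print(n,im[v-3:v+4,u-3:u+4].reshape(-1,3).mean(0))
# top-down height fusions for trays
for c in ["scene","side"]:
    W=np.load(c+"0.npz")["W"]; z=np.load(c+"0.npz")["z"]
    off=.003 if c=="scene" else 0.0
    for y0,y1 in [(-.43,-.2),(.2,.43)]:
        m=(z>0)&(W[...,1]>y0)&(W[...,1]<y1)&(W[...,0]>.4)&(W[...,0]<.61)&(W[...,2]>.011+off)&(W[...,2]<.022)
        t=W[m]
        print(c,y0,len(t)); 
        if len(t)>20: print(cv2.minAreaRect(t[:,:2].astype(np.float32)),t.min(0),t.max(0))
E
```

```text
a [ 70.30612245 114.59183673  73.26530612]
b [145.65306122 157.7755102  165.95918367]
c [104.36734694 109.91836735  57.59183673]
d [114.         119.46938776  59.08163265]
scene -0.43 662
((0.5186442732810974, -0.31392520666122437), (0.1572664976119995, 0.08400356024503708), 81.27415466308594) [ 0.46811146 -0.39698421  0.01401567] [ 0.57011077 -0.23091588  0.02084189]
scene 0.2 442
((0.5074644088745117, 0.3131411075592041), (0.16294129192829132, 0.1460837721824646), 72.90742492675781) [0.41623591 0.21485536 0.01400965] [0.59812395 0.40646658 0.02198172]
side -0.43 266
((0.5182284116744995, -0.3135366439819336), (0.16385553777217865, 0.08269303292036057), 80.823486328125) [ 0.46619055 -0.39756364  0.0110009 ] [ 0.56907816 -0.22631912  0.01907158]
side 0.2 1108
((0.509315550327301, 0.3141198456287384), (0.15789416432380676, 0.14396938681602478), 72.75831604003906) [0.41894519 0.21991854 0.01100231] [0.59885239 0.40869108 0.01846695]
```

The four beaker shapes in the scene picture are (404,188) green, (317,174) turquoise, (305,191) turquoise and (345,198) white. Only the white one at about (0.568, 0.104) fits. I'll confirm it in the crop, refine positions with the wrist camera, and work out which way round tray3 sits.

View pics/crop0.png

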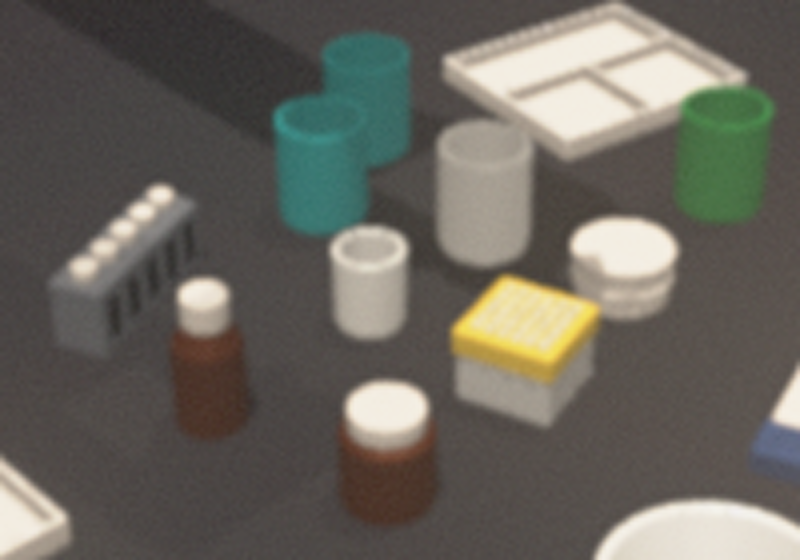

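```bash
cat >> h.py <<'E'
def wcloud(p,s):
    h,w=p["range_z"].shape; f=h/2/np.tan(np.radians(p["vertical_fov"])/2)
    v,u=np.mgrid[0:h,0:w]; z=p["range_z"]; a,b=u-p["cx"],v-p["cy"]; r=np.hypot(a,b)+1e-9; t=np.tan(np.clip(r/f,0,1.5))*z
    P=np.stack([a/r*t,-b/r*t,-z],-1); T=np.array(p["hand_eye"]); P=P@T[:3,:3].T+T[:3,3]
    return P@np.array(s["tcp_rot"]).T+np.array(s["tcp_pos"])
E
python3 - <<'E'
from h import *
s=monitor.sense(); p=cams.read_camera("wrist"); cv2.imwrite("pics/w0.png",p["color"])
print(np.round(s["tcp_rot"],3).tolist(), np.round(p["hand_eye"],3).tolist(), s["gripper_width"])
W=wcloud(p,s); np.savez("w0.npz",W=W,z=p["range_z"])
for n in N:
    for d in spotter.masks_of(n,p)[:4]:
        m=d["pixels"]&(p["range_z"]>0); q=W[m]
        if len(q)<5: continue
        zt=np.percentile(q[:,2],97); t=q[q[:,2]>zt-.006]; r=cv2.minAreaRect(t[:,:2].astype(np.float32))
        print(n,round(d["p"],2),np.round(d["rect"]).astype(int).tolist(),"zt",round(zt,3),np.round(r[0],3),np.round(r[1],3),round(r[2],1))
# tray3 interior: side view, heights in a tray-aligned frame (yaw -17)
d=np.load("side0.npz");W=d["W"][d["z"]>0]; a=np.radians(-17.2); c=np.array([.5085,.3137])
q=(W[:,:2]-c)@np.array([[np.cos(a),-np.sin(a)],[np.sin(a),np.cos(a)]])
for x in np.arange(-72,73,4):
    print(x,"".join(" %3d"%(1000*np.median(W[m,2])) if (m:=(abs(q[:,0]*1000-x)<2)&(abs(q[:,1]*1000-y)<4)).sum() else "  . " for y in range(-80,81,8)))
E
```

```text
[[-0.0, 1.0, 0.0], [1.0, 0.0, -0.0], [-0.0, 0.0, -1.0]] [[-0.001, 0.96, 0.278, 0.07], [1.0, 0.001, 0.0, -0.001], [-0.0, 0.278, -0.96, -0.133], [0.0, 0.0, 0.0, 1.0]] 0.08559033523903517
tray3 0.73 [234, 314, 282, 340] zt 0.015 [ 0.574 -0.127] [0.289 0.063] 65.5
tray2 0.73 [234, 314, 282, 340] zt 0.015 [ 0.574 -0.127] [0.289 0.063] 65.5
tall_bottle 0.84 [252, 240, 284, 298] zt 0.081 [ 0.558 -0.125] [0.025 0.024] 38.8
large_beaker 0.87 [130, 15, 194, 71] zt 0.069 [0.438 0.152] [0.056 0.055] 30.6
large_beaker 0.66 [238, 46, 300, 103] zt 0.069 [0.569 0.104] [0.054 0.055] 54.4
large_beaker 0.63 [149, 90, 217, 141] zt 0.069 [0.471 0.07 ] [0.054 0.055] 63.1
small_beaker 0.55 [250, 151, 289, 194] zt 0.049 [ 0.568 -0.003] [0.041 0.039] 86.7
tip_box 0.89 [334, 140, 394, 200] zt 0.046 [0.674 0.   ] [0.06 0.06] 7.8
dish_stack 0.57 [330, 46, 386, 102] zt 0.032 [0.666 0.11 ] [0.059 0.058] 74.5
dish_stack 0.55 [334, 139, 396, 199] zt 0.046 [0.674 0.   ] [0.061 0.06 ] 7.8
-72    0   0   1   0   0   5   0   1   0   0   0   0   0   0   0   0   0   0   0   0   0
-68    0   7   9   9   7   9  10   7   8 
[... 2438 characters left out ...]
  .    5   4   2   4   3   4   3   3   4   6   3   3   3   4   3   4   4   4  15   2
48   15   8   4   3   4   3   4   4   4   3  12   3   4   3   4   4   4   3   3  .    2
52   16  10   4   3   4   3   3   3   4   4  13   4   3   4   3   3   2   4   2  15   2
56   16   6   3   3   2   4   3   2   4   5   7   4   3   5   3   3   3   4   3  .    9
60   16   5   4   3   3   3   4   4   3   4  12   4   3   4   4   4   3   4   2   9   0
64   15   5   6   4  10   3   3   4   4   6   7   4   4   3   3   4   4   3   3  13   1
68   15  12  10   7   9   9  10   9  12  12  14  10   9   8  11  10  11   9   9  13   0
72   .   .   14  13  10   9  14  15  15  15  15  14  .   14  14  15  15  13  14  .    0
```

View pics/w0.png

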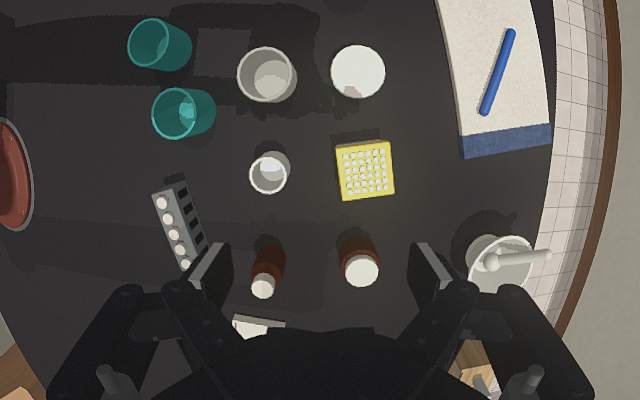

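The crop shows the white beaker between the turquoise and green look-alikes, at about (485,190) in the crop. The wrist view agrees at (268,74) and gives precise top centres. Tray3's long compartment is on the -x side, with yaw about -17°. Next is the rack's exact pose and a check on the jar.

```bash
python3 - <<'E'
from h import *
d=np.load("w0.npz");W=d["W"]; v=d["z"]>0
def show(n,x0,x1,y0,y1,z0,z1):
    m=v&(W[...,0]>x0)&(W[...,0]<x1)&(W[...,1]>y0)&(W[...,1]<y1)&(W[...,2]>z0)&(W[...,2]<z1); t=W[m]
    if len(t)>4: print(n,len(t),np.round(t.mean(0),3),cv2.minAreaRect(t[:,:2].astype(np.float32)))
show("rack block",.38,.5,-.15,-.01,.040,.0465)
show("caps",.38,.5,-.15,-.01,.048,.056)
show("lid",.63,.72,-.16,-.08,.053,.062)
show("sb",.53,.60,-.04,.03,.045,.053)
E
```

```text
rack block 1253 [ 0.444 -0.067  0.042] ((0.4437263309955597, -0.07467585802078247), (0.03505421057343483, 0.1092919111251831), 13.56484317779541)
caps 454 [ 0.443 -0.072  0.05 ] ((0.4437468647956848, -0.07403049618005753), (0.015593289397656918, 0.09734609723091125), 13.655481338500977)
lid 754 [ 0.673 -0.118  0.056] ((0.6727430820465088, -0.11865419149398804), (0.03937213122844696, 0.03900759294629097), 46.346988677978516)
sb 354 [ 0.567 -0.002  0.048] ((0.5672969818115234, -0.0028679370880126953), (0.040964026004076004, 0.038939718157052994), 86.67444610595703)
```

Call:
jog_arm(
  steps=[-0.0302,-0.0124,-0.02,2.27,0.06,-0.0302,-0.0124,-0.02,2.27,0.06,-0.0302,-0.0124,-0.02,2.27,0.06,-0.0302,-0.0124,-0.02,2.27,0.06,-0.0302,-0.0124,-0.02,2.27,0.06,-0.0302,-0.0124,-0.019,2.27,0.06,0,0,-0.025,0,0.06,0,0,-0.02,0,0.06],
)

```text
clock: 2.17
tcp_pos: [0.442, -0.0747, 0.0739]
tcp_rot: [[-0.234, 0.972, 0.0], [0.972, 0.234, -0.0], [-0.0, 0.0, -1.0]]
force: [0.5, -0.1, 0.6]
gripper_width: 0.06
grip_force: 0.0
```

Call:
jog_arm(
  steps=[0.001,0,-0.025,0,0.06,0,0,-0.02,0,0.06,0,0,0,0,0.02,0,0,0,0,0.02,0,0,0,0,0.02,0,0,0,0,0.02,0,0,0,0,0.02,0,0,0,0,0.02],
)

```text
clock: 2.83
tcp_pos: [0.4455, -0.0746, 0.0313]
tcp_rot: [[-0.236, 0.972, 0.002], [0.972, 0.236, -0.001], [-0.001, 0.002, -1.0]]
force: [0.0, -0.3, -1.6]
gripper_width: 0.0329
grip_force: 63.4
```

Call:
jog_arm(
  steps=[0,0,0.02,0,0.02,0,0,0.03,0,0.02,0,0,0.035,0,0.02,0,0.02,0.025,-2.8,0.02,0,0.036,0,-2.8,0.02,0,0.036,0,-2.8,0.02,0,0.036,0,-2.8,0.02,0,0.036,0,-2.8,0.02],
)

```text
clock: 3.5
tcp_pos: [0.4448, 0.0911, 0.1413]
tcp_rot: [[0.01, 1.0, 0.002], [1.0, -0.01, 0.0], [0.0, 0.002, -1.0]]
force: [1.3, 0.5, -2.0]
gripper_width: 0.0326
grip_force: 63.7
```

Call:
jog_arm(
  steps=[0.005,0.036,0,-2.8,0.02,0.005,0.036,0,-2.8,0.02,0.005,0.036,0,-2.8,0.02,0.005,0.036,0,-2.8,0.02,0.005,0.036,0,-2.8,0.02,0.004,0.036,0,-2.8,0.02,0,0.02,0,0,0.02,0,0,0,0,0.02],
)

```text
clock: 4.17
tcp_pos: [0.4736, 0.3293, 0.1409]
tcp_rot: [[0.291, 0.957, 0.001], [0.957, -0.291, 0.002], [0.002, 0.0, -1.0]]
force: [0.2, -0.9, -2.0]
gripper_width: 0.033
grip_force: 63.6
```

Call:
jog_arm(
  steps=[0,-0.004,-0.03,0,0.02,0,0,-0.03,0,0.02,0,0,-0.025,0,0.02,0,0,-0.015,0,0.02,0,0,-0.005,0,0.02,0,0,0,0,0.02,0,0,0,0,0.05,0,0,0,0,0.05],
)

```text
clock: 4.83
tcp_pos: [0.4746, 0.3215, 0.0363]
tcp_rot: [[0.296, 0.955, 0.002], [0.955, -0.296, 0.001], [0.001, 0.001, -1.0]]
force: [0.2, 0.1, 0.8]
gripper_width: 0.0497
grip_force: 0.0
```

Call:
jog_arm(
  steps=[0,0,0,0,0.06,0,0,0.02,0,0.06,0,0,0.03,0,0.06,0,0,0.03,0,0.06,0,0,0.03,0,0.06,0.01,-0.03,0,3,0.07,0.012,-0.036,0,3,0.07,0.012,-0.036,0,3,0.07],
)

```text
clock: 5.5
tcp_pos: [0.5087, 0.2191, 0.1473]
tcp_rot: [[0.137, 0.991, 0.004], [0.991, -0.137, 0.001], [0.001, 0.003, -1.0]]
force: [1.2, -0.8, 0.5]
gripper_width: 0.0697
grip_force: 0.0
```

Call:
jog_arm(
  steps=[0.005,-0.036,0,1,0.06,0.005,-0.036,0,1,0.06,0.005,-0.036,0,1,0.06,0.005,-0.036,0,1,0.06,0.005,-0.036,0,1,0.06,0.005,-0.036,0,1,0.06,0.005,-0.036,0,1,0.06,0.005,-0.036,0,1,0.06],
)

```text
clock: 6.17
tcp_pos: [0.548, -0.0704, 0.1461]
tcp_rot: [[0.002, 1.0, 0.002], [1.0, -0.002, -0.0], [-0.0, 0.002, -1.0]]
force: [-0.1, 1.1, 0.5]
gripper_width: 0.0598
grip_force: 0.0
```

Call:
jog_arm(
  steps=[0.005,-0.03,0,0,0.06,0.003,-0.023,0,0,0.06,0,0,0,0,0.06,0,0,0,0,0.06,0,0,0,0,0.06,0,0,0,0,0.06,0,0,0,0,0.06,0,0,0,0,0.06],
)

```text
clock: 6.83
tcp_pos: [0.5558, -0.1204, 0.1454]
tcp_rot: [[0.002, 1.0, 0.0], [1.0, -0.002, 0.0], [0.0, 0.0, -1.0]]
force: [-0.3, -0.1, -0.7]
gripper_width: 0.0596
grip_force: 0.0
```

Call:
jog_arm(
  steps=[0.002,-0.0045,-0.03,0,0.06,0,0,-0.03,0,0.06,0,0,-0.03,0,0.06,0,0,-0.025,0,0.06,0,0,0,0,0.06,0,0,0,0,0.02,0,0,0,0,0.02,0,0,0,0,0.02],
)

```text
clock: 7.5
tcp_pos: [0.5595, -0.1263, 0.0328]
tcp_rot: [[0.003, 1.0, 0.004], [1.0, -0.003, -0.001], [-0.001, 0.004, -1.0]]
force: [-0.5, -0.1, -0.8]
gripper_width: 0.038
grip_force: 60.2
```

Call:
jog_arm(
  steps=[0,0,0,0,0.02,0,0,0.02,0,0.02,0,0,0.03,0,0.02,0,0,0.035,0,0.02,0,0.02,0.025,0,0.02,0,0.036,0,0,0.02,0,0.036,0,0,0.02,0,0.036,0,0,0.02],
)

```text
clock: 8.17
tcp_pos: [0.5587, 0.0031, 0.143]
tcp_rot: [[0.004, 1.0, 0.004], [1.0, -0.004, -0.0], [-0.0, 0.004, -1.0]]
force: [0.7, 0.9, -2.2]
gripper_width: 0.0383
grip_force: 60.5
```

Call:
jog_arm(
  steps=[-0.001,0.036,0,-2,0.02,-0.001,0.036,0,-2,0.02,-0.001,0.036,0,-2,0.02,-0.001,0.036,0,-2,0.02,-0.001,0.036,0,-2,0.02,-0.001,0.036,0,-2,0.02,-0.001,0.036,0,-2,0.02,-0.001,0.036,0,-2,0.02],
)

```text
clock: 8.83
tcp_pos: [0.5499, 0.2921, 0.1419]
tcp_rot: [[0.28, 0.96, 0.002], [0.96, -0.28, 0.001], [0.001, 0.002, -1.0]]
force: [-0.1, -0.5, -1.1]
gripper_width: 0.038
grip_force: 60.5
```

Call:
jog_arm(
  steps=[-0.001,0.03,0,-1,0.02,0,0.015,0,0,0.02,0,0,0,0,0.02,0,0,0,0,0.02,0,0,0,0,0.02,0,0,-0.02,0,0.02,0,0,-0.02,0,0.02,0,0,0,0,0.02],
)

```text
clock: 9.5
tcp_pos: [0.5465, 0.332, 0.0959]
tcp_rot: [[0.297, 0.955, -0.007], [0.955, -0.297, -0.004], [-0.006, -0.006, -1.0]]
force: [-1.0, -1.1, -3.0]
gripper_width: 0.0384
grip_force: 60.5
```

Call:
jog_arm(
  steps=[0.003,0.007,0,0,0.02,0,0,-0.025,0,0.02,0,0,-0.02,0,0.02,0,0,-0.01,0,0.02,0,0,0,0,0.02,0,0,0,0,0.02,0,0,0,0,0.02,0,0,0,0,0.02],
)

```text
clock: 10.17
tcp_pos: [0.5531, 0.3427, 0.0475]
tcp_rot: [[0.295, 0.955, 0.003], [0.955, -0.295, 0.001], [0.002, 0.002, -1.0]]
force: [-0.9, -0.7, -1.5]
gripper_width: 0.0385
grip_force: 60.5
```

Call:
jog_arm(
  steps=[-0.002,0,-0.006,0,0.02,0,0,-0.005,0,0.02,0,0,0,0,0.02,0,0,0,0,0.02,0,0,0,0,0.05,0,0,0,0,0.055,0,0,0,0,0.055,0,0,0.02,0,0.055],
)

```text
clock: 10.83
tcp_pos: [0.5464, 0.3404, 0.0494]
tcp_rot: [[0.295, 0.955, -0.008], [0.955, -0.295, -0.004], [-0.006, -0.007, -1.0]]
force: [-0.6, -0.2, -0.7]
gripper_width: 0.0551
grip_force: 0.0
```

Call:
jog_arm(
  steps=[0,0,0.03,0,0.055,0,0,0.03,0,0.055,0,0,0.03,0,0.055,0,-0.03,0,2,0.06,0.002,-0.036,0,3,0.06,0.002,-0.036,0,3,0.06,0.002,-0.036,0,3,0.06,0.002,-0.036,0,3,0.06],
)

```text
clock: 11.5
tcp_pos: [0.5574, 0.1666, 0.144]
tcp_rot: [[0.052, 0.999, -0.0], [0.999, -0.052, -0.0], [-0.0, -0.0, -1.0]]
force: [0.2, -0.5, 0.6]
gripper_width: 0.0597
grip_force: 0.0
```

Call:
jog_arm(
  steps=[0.002,-0.035,0,1,0.06,0.002,-0.035,0,1,0.06,0.002,-0.035,0,1,0.06,0.002,-0.035,0,0,0.06,0.002,-0.023,0,0,0.06,0,0,0,0,0.06,0,0,0,0,0.06,0,0,0,0,0.06],
)

```text
clock: 12.17
tcp_pos: [0.5676, 0.0055, 0.144]
tcp_rot: [[0.003, 1.0, -0.001], [1.0, -0.003, 0.001], [0.001, -0.001, -1.0]]
force: [-0.1, 0.7, -0.2]
gripper_width: 0.0599
grip_force: 0.0
```

Call:
jog_arm(
  steps=[0,-0.008,-0.03,0,0.06,0,0,-0.03,0,0.06,0,0,-0.03,0,0.06,0,0,-0.025,0,0.06,0,0,0,0,0.06,0,0,0,0,0.02,0,0,0,0,0.02,0,0,0,0,0.02],
)

```text
clock: 12.83
tcp_pos: [0.5695, -0.0026, 0.0317]
tcp_rot: [[0.002, 1.0, 0.004], [1.0, -0.002, -0.001], [-0.0, 0.004, -1.0]]
force: [-0.1, -0.9, -1.4]
gripper_width: 0.0407
grip_force: 60.5
```

Call:
jog_arm(
  steps=[0,0,0,0,0.02,0,0,0.02,0,0.02,0,0,0.03,0,0.02,0,0,0.035,0,0.02,0,0.02,0.025,-2,0.02,0,0.036,0,-2,0.02,0,0.036,0,-2,0.02,0,0.036,0,-2,0.02],
)

```text
clock: 13.5
tcp_pos: [0.5688, 0.1263, 0.1422]
tcp_rot: [[0.145, 0.989, 0.005], [0.989, -0.145, 0.001], [0.001, 0.005, -1.0]]
force: [0.3, 0.7, -0.3]
gripper_width: 0.0412
grip_force: 60.7
```

Call:
jog_arm(
  steps=[-0.008,0.03,0,-2,0.02,-0.008,0.03,0,-2,0.02,-0.008,0.03,0,-2,0.02,-0.008,0.03,0,-2,0.02,-0.008,0.02,0,-1,0.02,0,0,0,0,0.02,0,0,0,0,0.02,0,0,0,0,0.02],
)

```text
clock: 14.17
tcp_pos: [0.5283, 0.2648, 0.1402]
tcp_rot: [[0.295, 0.955, 0.002], [0.955, -0.295, -0.0], [0.0, 0.001, -1.0]]
force: [0.2, -0.9, -1.0]
gripper_width: 0.0405
grip_force: 60.8
```

Call:
jog_arm(
  steps=[-0.001,0.003,-0.03,0,0.02,0,0,-0.03,0,0.02,0,0,-0.025,0,0.02,0,0,-0.013,0,0.02,0,0,-0.005,0,0.02,0,0,0,0,0.02,0,0,0,0,0.02,0,0,0,0,0.02],
)

```text
clock: 14.83
tcp_pos: [0.5283, 0.2682, 0.0381]
tcp_rot: [[0.296, 0.955, 0.003], [0.955, -0.296, 0.001], [0.002, 0.003, -1.0]]
force: [0.8, -0.8, -0.6]
gripper_width: 0.0409
grip_force: 60.9
```

Call:
jog_arm(
  steps=[0,0,0,0,0.055,0,0,0,0,0.055,0,0,0,0,0.055,0,0,0.02,0,0.055,0,0,0.03,0,0.055,0,0,0.03,0,0.055,0,0,0.03,0,0.06,0,-0.02,0,3,0.07],
)

```text
clock: 15.5
tcp_pos: [0.5309, 0.2514, 0.155]
tcp_rot: [[0.241, 0.97, 0.013], [0.97, -0.241, 0.006], [0.009, 0.011, -1.0]]
force: [-0.1, 0.4, 1.6]
gripper_width: 0.0692
grip_force: 0.0
```

Call:
jog_arm(
  steps=[0.008,-0.03,0,3,0.073,0.008,-0.03,0,3,0.073,0.008,-0.03,0,3,0.073,0.008,-0.03,0,3,0.073,0.008,-0.024,0,2,0.073,0,0,0,0,0.073,0,0,0,0,0.073,0,0,0,0,0.073],
)

```text
clock: 16.17
tcp_pos: [0.5667, 0.1045, 0.1465]
tcp_rot: [[0.004, 1.0, 0.0], [1.0, -0.004, 0.0], [0.0, 0.0, -1.0]]
force: [-0.3, -0.8, 0.2]
gripper_width: 0.0728
grip_force: 0.0
```

```bash
python3 - <<'E'
from h import *
s=monitor.sense(); p=cams.read_camera("wrist"); cv2.imwrite("pics/w1.png",p["color"]); W=wcloud(p,s); v=p["range_z"]>0
print(np.round(s["tcp_pos"],4))
m=v&(np.hypot(W[...,0]-.569,W[...,1]-.104)<.045)&(W[...,2]>.06)&(W[...,2]<.075); t=W[m]; print(len(t),cv2.minAreaRect(t[:,:2].astype(np.float32)))
p=cams.read_camera("side"); cv2.imwrite("pics/s1.png",cv2.resize(p["color"][130:330,170:430],None,fx=3,fy=3))
E
```

```text
[0.5667 0.1045 0.1465]
1424 ((0.5693976283073425, 0.10420123487710953), (0.05543419346213341, 0.05503932014107704), 71.90108489990234)
```

View pics/s1.png

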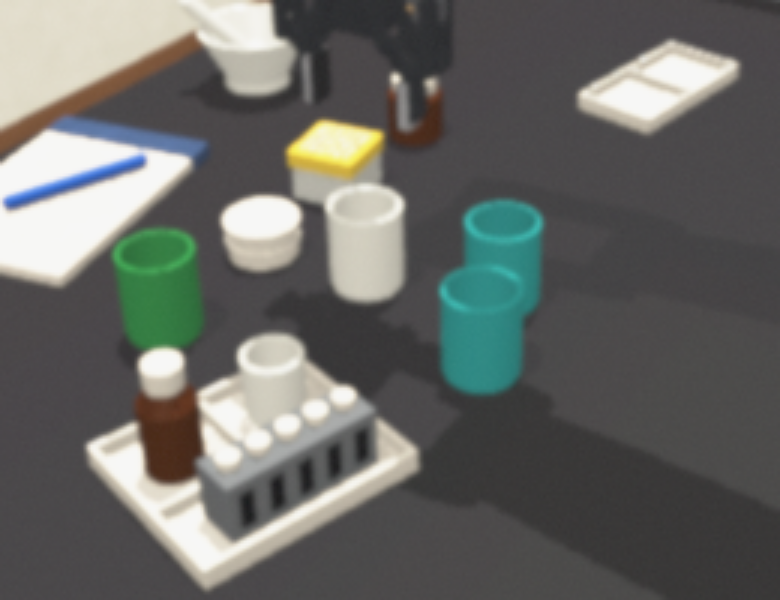

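The picture shows the bottle (170,430), small beaker (272,375) and rack (290,460) all upright in their own compartments of tray3. Next is the white beaker.

Call:
jog_arm(
  steps=[0.002,0,-0.03,0,0.073,0,0,-0.03,0,0.073,0,0,-0.03,0,0.073,0,0,-0.026,0,0.073,0,0,0,0,0.073,0,0,0,0,0.03,0,0,0,0,0.03,0,0,0,0,0.03],
)

```text
clock: 16.93
tcp_pos: [0.5705, 0.1046, 0.0328]
tcp_rot: [[0.003, 1.0, 0.004], [1.0, -0.003, 0.0], [0.0, 0.004, -1.0]]
force: [-0.5, -1.1, -0.1]
gripper_width: 0.0551
grip_force: 63.3
```

Call:
jog_arm(
  steps=[0,0,0,0,0.03,0,0,0.02,0,0.03,0,0,0.03,0,0.03,0,0,0.035,0,0.03,0,-0.02,0.025,0,0.03,0,-0.036,0,0,0.03,0,-0.036,0,0,0.03,0,-0.036,0,0,0.03],
)

```text
clock: 17.6
tcp_pos: [0.5696, -0.0251, 0.143]
tcp_rot: [[0.002, 1.0, 0.004], [1.0, -0.002, -0.001], [-0.001, 0.004, -1.0]]
force: [0.7, 0.6, -0.9]
gripper_width: 0.0547
grip_force: 63.7
```

Call:
jog_arm(
  steps=[-0.006,-0.036,0,-1,0.03,-0.006,-0.036,0,-1,0.03,-0.006,-0.036,0,-1,0.03,-0.006,-0.036,0,-1,0.03,-0.006,-0.036,0,-1,0.03,-0.006,-0.036,0,-1,0.03,-0.006,-0.036,0,-1,0.03,-0.006,-0.036,0,-1,0.03],
)

```text
clock: 18.27
tcp_pos: [0.5205, -0.314, 0.1419]
tcp_rot: [[0.143, 0.99, 0.002], [0.99, -0.143, -0.001], [-0.001, 0.002, -1.0]]
force: [0.2, 0.4, -1.2]
gripper_width: 0.0546
grip_force: 63.7
```

Call:
jog_arm(
  steps=[-0.006,-0.03,0,-1,0.03,-0.003,-0.01,0,0,0.03,0,0,0,0,0.03,0,0,0,0,0.03,0,0,0,0,0.03,0,0,0,0,0.03,0,0,0,0,0.03,0,0,0,0,0.03],
)

```text
clock: 18.93
tcp_pos: [0.5122, -0.3508, 0.1403]
tcp_rot: [[0.158, 0.987, 0.0], [0.987, -0.158, 0.0], [0.0, -0.0, -1.0]]
force: [-0.3, 0.6, -1.7]
gripper_width: 0.055
grip_force: 63.7
```

Call:
jog_arm(
  steps=[0,-0.001,-0.03,0,0.03,0,0,-0.03,0,0.03,0,0,-0.025,0,0.03,0,0,-0.013,0,0.03,0,0,-0.005,0,0.03,0,0,0,0,0.03,0,0,0,0,0.03,0,0,0,0,0.03],
)

```text
clock: 19.6
tcp_pos: [0.5129, -0.3537, 0.039]
tcp_rot: [[0.159, 0.987, 0.002], [0.987, -0.159, -0.002], [-0.002, 0.003, -1.0]]
force: [-0.5, -0.2, -0.7]
gripper_width: 0.0546
grip_force: 63.7
```

Call:
jog_arm(
  steps=[0,0,0,0,0.07,0,0,0,0,0.07,0,0,0,0,0.07,0,0,0.02,0,0.07,0,0,0.03,0,0.07,0,0,0.03,0,0.07,0,0,0.03,0,0.07,0.02,0.02,0,2,0.07],
)

```text
clock: 20.27
tcp_pos: [0.5334, -0.3381, 0.1562]
tcp_rot: [[0.129, 0.992, 0.009], [0.992, -0.129, -0.01], [-0.009, 0.01, -1.0]]
force: [1.2, 0.2, 2.5]
gripper_width: 0.07
grip_force: 0.0
```

Call:
jog_arm(
  steps=[0.02,0.031,0,1,0.07,0.02,0.031,0,1,0.07,0.02,0.031,0,1,0.07,0.02,0.031,0,1,0.07,0.02,0.031,0,1,0.07,0.02,0.031,0,1,0.07,0.02,0.029,0,1,0.07,0,0,0,0,0.07],
)

```text
clock: 20.93
tcp_pos: [0.6745, -0.1126, 0.148]
tcp_rot: [[-0.003, 1.0, 0.003], [1.0, 0.003, 0.002], [0.002, 0.003, -1.0]]
force: [-0.3, -0.5, -0.1]
gripper_width: 0.0701
grip_force: 0.0
```

```bash
python3 - <<'E'
from h import *
import time
s=monitor.sense(); p=cams.read_camera("wrist"); W=wcloud(p,s); v=p["range_z"]>0
print(np.round(s["tcp_pos"],4))
m=v&(np.hypot(W[...,0]-.672,W[...,1]+.118)<.045)&(W[...,2]>.052)&(W[...,2]<.065); t=W[m]; print(len(t),cv2.minAreaRect(t[:,:2].astype(np.float32)))
print(np.round(monitor.sense()["tcp_pos"],4))
E
```

```text
[ 0.6745 -0.1126  0.148 ]
1988 ((0.6739901304244995, -0.11876565963029861), (0.03876480087637901, 0.03951312229037285), 1.3907976150512695)
[ 0.6732 -0.1151  0.1477]
```

Call:
jog_arm(
  steps=[0,-0.0035,-0.03,0,0.07,0,0,-0.03,0,0.07,0,0,-0.03,0,0.07,0,0,-0.029,0,0.07,0,0,0,0,0.07,0,0,0,0,0.03,0,0,0,0,0.03,0,0,0,0,0.03],
)

```text
clock: 21.65
tcp_pos: [0.6736, -0.1224, 0.0315]
tcp_rot: [[0.004, 1.0, 0.005], [1.0, -0.004, -0.001], [-0.001, 0.005, -1.0]]
force: [0.3, 0.8, -1.7]
gripper_width: 0.0483
grip_force: 63.2
```

Call:
jog_arm(
  steps=[0,0,0,0,0.03,0,0,0.02,0,0.03,0,0,0.03,0,0.03,0,0,0.035,0,0.03,-0.01,-0.015,0.025,0,0.03,-0.024,-0.025,0,-1,0.03,-0.024,-0.025,0,-1,0.03,-0.024,-0.025,0,-1,0.03],
)

```text
clock: 22.32
tcp_pos: [0.59, -0.2125, 0.1413]
tcp_rot: [[0.055, 0.998, 0.004], [0.998, -0.055, -0.002], [-0.002, 0.004, -1.0]]
force: [0.3, 0.2, -0.9]
gripper_width: 0.048
grip_force: 63.3
```

Call:
jog_arm(
  steps=[-0.018,-0.018,0,-2,0.03,-0.018,-0.018,0,-2,0.03,-0.018,-0.018,0,-2,0.03,-0.01,-0.01,0,0,0.03,0,0,0,0,0.03,0,0,0,0,0.03,0,0,0,0,0.03,0,0,0,0,0.03],
)

```text
clock: 22.98
tcp_pos: [0.5266, -0.2747, 0.1386]
tcp_rot: [[0.158, 0.987, 0.001], [0.987, -0.158, 0.0], [0.0, 0.001, -1.0]]
force: [0.6, -0.1, -1.1]
gripper_width: 0.0474
grip_force: 63.3
```

Call:
jog_arm(
  steps=[-0.002,-0.002,-0.03,0,0.03,0,0,-0.03,0,0.03,0,0,-0.025,0,0.03,0,0,-0.013,0,0.03,0,0,-0.005,0,0.03,0,0,0,0,0.03,0,0,0,0,0.03,0,0,0,0,0.03],
)

```text
clock: 23.65
tcp_pos: [0.5249, -0.2777, 0.0364]
tcp_rot: [[0.159, 0.987, 0.002], [0.987, -0.159, -0.001], [-0.001, 0.002, -1.0]]
force: [0.1, 0.4, -0.7]
gripper_width: 0.0479
grip_force: 63.3
```

Call:
jog_arm(
  steps=[0,0,0,0,0.065,0,0,0,0,0.065,0,0,0,0,0.065,0,0,0.02,0,0.065,0,0,0.03,0,0.065,0,0,0.03,0,0.065,0,0,0.03,0,0.065,0.03,0.02,0.01,0,0.065],
)

```text
clock: 24.32
tcp_pos: [0.5536, -0.2614, 0.1614]
tcp_rot: [[0.164, 0.986, 0.005], [0.986, -0.164, -0.006], [-0.005, 0.006, -1.0]]
force: [1.4, -1.5, 0.2]
gripper_width: 0.0651
grip_force: 0.0
```

Call:
jog_arm(
  steps=[0.03,0.02,0,0,0.065,0.03,0.02,0,0,0.065,0.01,0.03,0,0,0.065,0,0.03,0,0,0.065,0,0.03,0,0,0.065,0,0,0,0,0.065,0,0,0,0,0.065,0,0,0,0,0.065],
)

```text
clock: 24.98
tcp_pos: [0.6239, -0.1277, 0.1556]
tcp_rot: [[0.159, 0.987, 0.0], [0.987, -0.159, -0.001], [-0.001, 0.001, -1.0]]
force: [0.2, 0.3, 0.1]
gripper_width: 0.0651
grip_force: 0.0
```

```bash
python3 - <<'E'
from h import *
print(np.round(monitor.sense()["tcp_pos"],3))
a=cams.read_camera("scene")["color"][150:340,130:420]; b=cams.read_camera("side")["color"][130:330,170:440]
a=cv2.resize(a,(400,262));b=cv2.resize(b,(400,296))
cv2.imwrite("pics/end.png",cv2.resize(np.vstack([a,b]),None,fx=1.07,fy=1.07))
E
```

```text
[ 0.624 -0.128  0.156]
```

View pics/end.png

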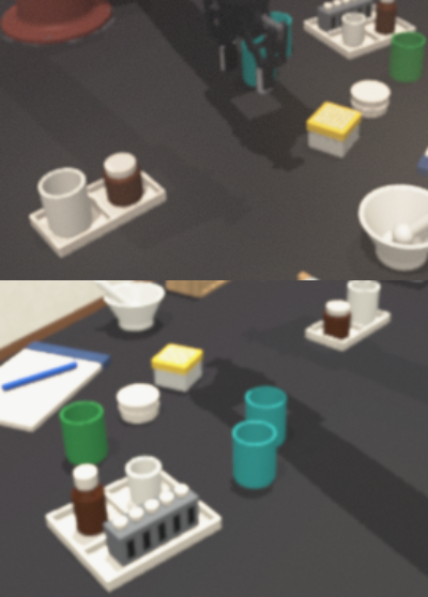

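The picture shows the large beaker (65,203) and jar (122,180) upright in tray2, with the bottle, small beaker and rack upright in tray3. The tip box and dishes haven't moved, and the gripper is clear of everything.

```bash
python3 -c "
from h import *
print(hand_in())"
```

```text
the job is handed in; nothing more can be done
None
```

I handed the job in after about 25 s of robot time: all five things stand upright in their own compartments of the right trays, the tip box and dishes are where they stood, and the hand-in returned no verdict.

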